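# Click a test card into the push-push slot of a card reader

## Task

Take the test card out of the blue stand, slide it upright into the slot of the white reader and press it fully home against its stop to start the reading, without forcing it; then leave it released and locked in the low position. The slot's spring carriage is a push-push one and may have been left up or locked down: each full press flips it, so feel where the card stands after letting go and press again if it has popped up. Leave the bottle, the jar and the forceps alone.

Things in the scene. Friction and masses are not known exactly. Their poses are not given: they have to be found in the camera images.
- reader: White test card reader, fixed to the desk: grey plinth 124 x 116 x 14 mm; on it a slot block 64 x 30 mm (x, y), its top 70 mm above the desk, and beside that at +y a casing 112 x 66 mm with a dark display, 64 to 67 mm high. Origin on the desk, straight below the slot; axes as those of the slot. The slot's walls bear at most 30 N from the card.
- slot (a point): Middle of the slot's mouth, in the top face of the slot block. The slot is a vertical shaft 23 mm long (x) and 11 mm wide (y), its mouth chamfered 4 mm all round; z up. Deep inside, out of sight, a spring carriage carries the card's lower end. Top of the card above this point: 42 mm with the carriage up, 29.9 mm locked down, 23.5 mm pressed fully home.
- level_up (a point): Point on the reader, 30 mm below the slot's mouth: where the card's lower end rests when the carriage is up. The spring pushes up with about 2 N, rising to about 5 N at fully home, a little more on the move. At the start the empty carriage is up or locked down, at random; no reading tells which, it must be felt.
- level_locked (a point): Point on the reader, 42.1 mm below the slot's mouth: where the card's lower end rests when the carriage is locked down.
- level_home (a point): Point on the reader, 48.5 mm below the slot's mouth: the card's lower end when pressed fully home; there the carriage is at its stop and only a rubber pad under the card still gives, 8 N per mm; over 25 N on it breaks the reader. Each press to fully home flips the carriage once the card is let go: up becomes locked down, locked down becomes up. A press that ends more than 1 mm short of home may flip nothing.
- card_mid (a point): White plastic lateral-flow test card, a flat bar 20 mm wide, 72 mm long and 8 mm thick, about 20 g, loose. This point is its centre. Its y axis runs along the 72 mm length, x along the 20 mm width, z through the 8 mm thickness. It starts upright in the blue stand (length vertical, width along the stand's x, thickness along its y). Either end may go down.
- stand: Blue card stand, fixed to the desk: base plate 64 x 50 x 8 mm, on it a block 40 x 26 mm (x, y) with its top 32 mm above the desk and a pocket 22 x 10 mm (x, y), 22 mm deep, so the card's lower end is 10 mm above the desk and 50 mm of it stick out. Origin at the middle of the underside, z up.
- bottle: Small white dropper bottle, 28 mm across, 68 mm high, standing on the desk; origin at the middle of its underside. To be left alone.
- jar: White screw-lid sample jar, 74 mm across, 87 mm high, standing on the desk; origin at the middle of its underside. To be left alone.
- tweezers: Steel forceps lying on the desk, 13 x 133 x 10 mm, long along its y; origin at the middle of its underside. To be left alone.
Not all that is in view belongs to the job. What is shaped like the part that bears card_mid but green or purple is not meant.

How it is judged:
By the outcome, as a careful person would: the job done as asked, in the order asked, and still so for the second after the job is handed in, with the robot touching nothing.
It also fails if it takes over 58 s, if anything falls off the work surface, if the arm or the gripper's body presses on something with over 40 N, if the wrist force passes 120 N, or if a joint passes its speed limit or range.

## Robot

A 6-joint arm with a two-finger parallel gripper is mounted at the origin on a cart in front of the work surface, level with it; the furniture and walls round the work are solid. World frame = base frame: x ahead of the robot, y to its left, z up, the work surface at z = 0. Lengths are in m, angles in degrees, forces in N, time in s.
With the tool pointing down it reaches from about 0.3 to 0.75 m from the base axis. Payload 8.5 kg.
Tool frame: the origin (TCP) lies at the very end of the fingers, on their centre line; the grasp point (between the pads) lies 19 mm behind it; z points along the fingers, y is the line along which they close (so a half turn about z gives the same grasp; the last joint's range is limited). The gripper opens to 85 mm and grips with 20 to 120 N. Pads are 22 mm wide; open, the fingers measure 114 mm over their backs; the gripper's body (76 mm by 85 mm) begins 54 mm behind the grasp point. The pads swing forward as they close: fully open they stand 13 mm farther back than shut.
Start: joints at [-79.2, 21.807, 74.336, -0, 83.858, -12.336], TCP at [0.216, -0.506, 0.231] pointing down, gripper open.
Joint ranges: [-178.18, 178.18], [-50.72, 133.34], [12.68, 142.11], [-81.47, 261.47], [9.98, 163.14], [-165.26, 165.26]. Speed limits (degrees/s): [136.94, 136.94, 180, 180, 180, 180].

## Interface

Orientations are given as a 3x3 rotation matrix whose columns are the frame's x, y, z axes.
In Python, from rig import observe, cams, ticket gives the robot as it stands.
- The arm moves only by the tool move_arm, never from a script. Its arguments are lists of equal length, an entry for each row: "jaw": the finger opening in cm, from 0 to 8.54; "dp": the shift along the tool's x, y, z in cm, a list of three; "turn": the turn, a rotation vector about the tool's x, y, z in rad, a list of three. In form: {"jaw": [jaw, ...], "dp": [[tx, ty, tz], ...], "turn": [[wx, wy, wz], ...]}. A call has 1 to 12 rows; each row shifts and turns the commanded pose from where the row before left it, along the tool's axes as they then stand; what a row does not reach is not made up. A row lasts 1/12 s, in which the tool goes at most 41.7 mm and 7.16 degrees, less where a joint would pass 70% of its speed; a pose out of reach is approached as far as the arm can. A call is refused whole if a number of a shift passes 4.17 or a number of a turn 0.125, either way. A call with a gripper value outside its range is refused whole. The fingers move at their own pace and stop on an object; "force" is the grip in N (left out, the last holds). Time passes only in rows, so rows that do not move let the fingers close. It gives the time, the measured TCP pose, the force, the opening and the grip force at its end, in the units of the state.
- observe(): the state, without advancing time (a new reading comes with each control period).
- cams.get_image(name): name is "scene" or "top"; returns (picture, depth): 400x640x3 uint8, red, green, blue; 400x640 float32, m along the optical axis (not along the pixel's ray), 0 where there is no reading.
- cams.calibration(name): a dict with "vertical_fov" (degrees; the focal length in pixels is half the picture's height over the tangent of half this angle, whatever the lens; pixels are square), "cx", "cy" (the principal point, pixels), "k1" (the pictures are not rectified: a ray, as slopes to the right and down, at radius r is drawn at 1 + k1 r^2 times it, then the intrinsics apply), "view" (4x4, takes a point from world to camera coordinates). Camera axes: x right, y up, looking along -z (the intrinsics and any distortion apply to the point x, -y, -z); pixel columns grow to the right and rows downward; lengths in m; the calibration is good to about 2 mm. A picture is of the moment at which its call begins. calibration takes no time and is no camera call.
- ticket.close_job(): hands the job in; it is judged then, once.
Trained networks look in the newest picture that a camera, given by its name, has taken for a name from the list of things; names that differ only in an ending like _2 or _b are one class to them, and where a whole thing is asked for, a point or a joint stands for the part that bears it (a point fixed in the world has none). Each returns a list of dicts, best first, with "p" (0 to 1); they miss things now and then, are a little off and sometimes report something else, mostly with a low value. They report only what shows in the picture. A call takes as long as a camera call. They do not tell look-alikes from the thing itself.
- cams.spot_in(camera, query): "box" ([centre column, centre row, width, height] as shares, 0 to 1, of the picture: columns of its width, rows of its height, round what is visible of it).
- cams.outline_of(camera, query): "mask" (400x640 bool, what is visible of it) and "box" ([centre column, centre row, width, height] as shares, 0 to 1, of the picture: columns of its width, rows of its height, round what is visible of it).
- cams.mark_of(camera, query): "location" ([column, row] as shares, 0 to 1, of the picture: columns of its width, rows of its height: a listed point, or the origin of a listed thing).
The state is a dict: "time_s": time; "q": joint angles; "qvel": joint speeds; "joint_efforts": joint torques, N m; "position": TCP position; "tool_rot": TCP orientation; "ft_force": force on the tool from outside, world axes, zero at the start; "wrist_torque": the same for the moment, N m; "grip_width": finger opening in m; "gripper_force": force on a finger pad.
Only numpy, scipy, OpenCV 4.12 (cv2) and the standard library are available. Lean on these libraries where they do the work, as an engineer would, in place of code of your own. Each camera call takes 0.05 s, during which the arm holds its last target. There are 200 camera calls.

## Working session

There is one attempt and no reset: what is moved stays moved. The work goes in short steps, Python scripts to look and compute and a tool call to move; the robot and the scene stay as the last step left them, time stands still between calls to the robot, and variables do not carry over. Pictures are saved under pics/ and viewed, at most 10 in all, crops included, and the job is handed in when it is done.

Besides the shell and the picture viewer there is one more tool, called by a JSON object that holds its "name" and its "arguments". move_arm: Moves the arm, as the interface text tells. Its arguments: {"type":"object","properties":{"jaw":{"type":"array","items":{"type":"number"}},"dp":{"type":"array","items":{"type":"array","items":{"type":"number"}}},"turn":{"type":"array","items":{"type":"array","items":{"type":"number"}}},"force":{"type":"number"}},"required":["jaw","dp","turn"]}

```bash
mkdir -p pics; cat > h.py <<'E'
import numpy as np, cv2
from rig import observe, cams, ticket
def K(n):
    c=cams.calibration(n); f=200/np.tan(np.radians(c["vertical_fov"])/2); return c,f
def ray(n,u,v):
    c,f=K(n); xd=(u-c["cx"])/f; yd=(v-c["cy"])/f
    x,y=xd,yd
    for _ in range(20):
        s=1+c["k1"]*(x*x+y*y); x,y=xd/s,yd/s
    V=np.array(c["view"]); R=V[:3,:3]; o=-R.T@V[:3,3]
    return o, R.T@np.array([x,-y,-1.0])
def at_z(n,u,v,z):
    o,d=ray(n,u,v); return o+d*(z-o[2])/d[2]
def deproj(n,u,v,D):
    o,d=ray(n,u,v); return o+d*D
def proj(n,P):
    c,f=K(n); V=np.array(c["view"]); p=V[:3,:3]@np.array(P)+V[:3,3]
    x,y=p[0]/-p[2],-p[1]/-p[2]; s=1+c["k1"]*(x*x+y*y)
    return np.array([c["cx"]+f*x*s,c["cy"]+f*y*s])
def cloud(n,depth):
    c,f=K(n); u,v=np.meshgrid(np.arange(640),np.arange(400))
    xd=(u-c["cx"])/f; yd=(v-c["cy"])/f; x,y=xd.copy(),yd.copy()
    for _ in range(20):
        s=1+c["k1"]*(x*x+y*y); x,y=xd/s,yd/s
    V=np.array(c["view"]); R=V[:3,:3]; o=-R.T@V[:3,3]
    d=np.stack([x,-y,-np.ones_like(x)],-1)@R
    P=o+d*depth[...,None]; P[depth==0]=np.nan; return P
E
python3 - <<'E'
from h import *
for n in ("scene","top"):
    im,d=cams.get_image(n); cv2.imwrite(f"pics/{n}0.png",im[...,::-1]); np.savez(f"{n}0.npz",im=im,d=d)
    c,f=K(n); V=np.array(c["view"]); print(n,-V[:3,:3].T@V[:3,3],f,(d==0).mean())
    for q in ("slot","card_mid","stand","reader","bottle","jar","tweezers"):
        r=cams.mark_of(n,q)
        for x in r[:3]:
            u,v=x["location"][0]*640,x["location"][1]*400
            print(q,round(x["p"],2),round(u),round(v),at_z(n,u,v,{"slot":.07,"card_mid":.046}.get(q,0)).round(3))
print(observe()["tool_rot"])
E
```

```text
scene [-0.06400342  0.45625304  0.4129152 ] 406.9329777151127 0.00393359375
slot 0.63 364 172 [ 0.576 -0.255  0.07 ]
card_mid 0.98 280 276 [0.384 0.147 0.046]
card_mid 0.95 246 236 [0.534 0.116 0.046]
card_mid 0.78 331 227 [ 0.449 -0.023  0.046]
stand 0.67 271 268 [0.471 0.107 0.   ]
reader 0.71 364 201 [ 0.559 -0.239  0.   ]
bottle 0.76 292 236 [0.54  0.004 0.   ]
jar 0.84 236 214 [0.716 0.032 0.   ]
tweezers 0.6 345 273 [0.37  0.018 0.   ]
top [ 0.48599318 -0.04395545  0.98985427] 466.0936559438605 0.00399609375
slot 0.76 430 178 [ 0.556 -0.246  0.07 ]
card_mid 0.63 260 185 [0.553 0.093 0.046]
card_mid 0.63 236 267 [0.39  0.145 0.046]
card_mid 0.51 324 230 [ 0.459 -0.036  0.046]
stand 0.87 263 223 [0.476 0.096 0.   ]
stand 0.24 424 179 [ 0.56  -0.249  0.   ]
reader 0.86 423 181 [ 0.556 -0.248  0.   ]
bottle 0.65 304 190 [0.543 0.005 0.   ]
jar 0.68 284 115 [0.704 0.045 0.   ]
tweezers 0.64 303 275 [0.365 0.013 0.   ]
[[ 9.19579968e-01  3.92902890e-01  3.66198615e-05]
 [ 3.92902891e-01 -9.19579964e-01 -8.33941014e-05]
 [ 9.09107532e-07  9.10755946e-05 -9.99999996e-01]]
```

View pics/scene0.png

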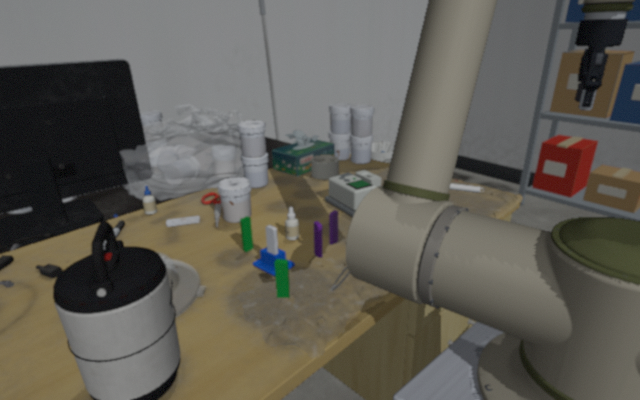

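View pics/top0.png

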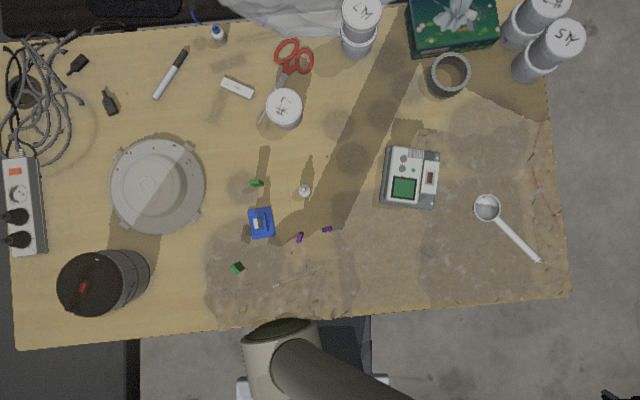

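The white card is in the blue stand at scene (271,243) and top (261,221). The reader is at top (411,177), with its slot at about (430,178). The green and purple bars are the look-alikes.

```bash
python3 - <<'E'
from h import *
im=np.load("top0.npz")["im"];d=np.load("top0.npz")["d"];P=cloud("top",d)
a=cv2.resize(im[190:250,225:345],None,fx=6,fy=6,interpolation=cv2.INTER_CUBIC)
b=cv2.resize(im[140:215,375:445],None,fx=5,fy=5,interpolation=cv2.INTER_CUBIC)
s=np.load("scene0.npz")["im"]
c=cv2.resize(s[205:305,225:360],None,fx=2.9,fy=2.9,interpolation=cv2.INTER_CUBIC)
out=np.zeros((590,760,3),np.uint8); 
a=cv2.resize(a,(400,200)); out[:200,:400]=a; out[:375,405:755]=b; out[210:500,:391]=c[:290,:391]
cv2.imwrite("pics/crop1.png",out[...,::-1])
hsv=cv2.cvtColor(im,cv2.COLOR_RGB2HSV)
m=cv2.inRange(hsv,(100,130,50),(125,255,255))[190:260,220:300]
ys,xs=np.nonzero(m); Q=P[ys+190,xs+220]; 
low=np.array([at_z("top",x+220,y+190,.008)[:2] for x,y in zip(xs,ys)])
print("blue",len(xs),np.percentile(Q[:,2],[5,50,95]))
r=cv2.minAreaRect((low*1000).astype(np.float32));print(r)
hi=Q[(Q[:,2]>.026)]; print("blk",cv2.minAreaRect((hi[:,:2]*1000).astype(np.float32)),len(hi))
R=P[130:225,370:450].reshape(-1,3); 
for lo,hi_ in ((.009,.1),(.055,.1)):
    S=R[(R[:,2]>lo)&(R[:,2]<hi_)]; print("reader",len(S),np.median(S[:,2]),cv2.minAreaRect((S[:,:2]*1000).astype(np.float32)))
# card top
C=P[200:240,240:285].reshape(-1,3); C=C[C[:,2]>.05]; print("card",len(C),C.mean(0),C.round(3)[:12])
for n in ("top","scene"):
  for q in ("stand","reader"):
    for r in cams.outline_of(n,q)[:1]:
        ys,xs=np.nonzero(r["mask"]); print(n,q,round(r["p"],2),xs.min(),xs.max(),ys.min(),ys.max())
E
```

```text
blue 508 [nan nan nan]
((476.93304443359375, 97.72677612304688), (60.94302749633789, 47.86433792114258), 8.340106964111328)
blk ((475.9964599609375, 98.18868255615234), (39.783653259277344, 26.104158401489258), 10.114140510559082) 135
reader 3285 0.06387580035852614 ((581.787109375, -219.9901580810547), (115.83877563476562, 163.6702117919922), 80.76966857910156)
reader 2360 0.06535849427973417 ((563.9012451171875, -214.07864379882812), (96.07743072509766, 114.30864715576172), 80.91088104248047)
card 69 [0.47653258 0.09638678 0.07578458] [[0.487 0.099 0.076]
 [0.487 0.096 0.083]
 [0.487 0.095 0.076]
 [0.486 0.096 0.062]
 [0.485 0.103 0.078]
 [0.485 0.101 0.081]
 [0.485 0.099 0.08 ]
 [0.485 0.097 0.082]
 [0.485 0.095 0.079]
 [0.485 0.095 0.065]
 [0.484 0.095 0.051]
 [0.483 0.102 0.082]]
top stand 0.76 247 275 207 238
top reader 0.84 380 439 145 210
scene stand 0.59 254 294 248 276
scene reader 0.83 325 380 171 215
```

View pics/crop1.png

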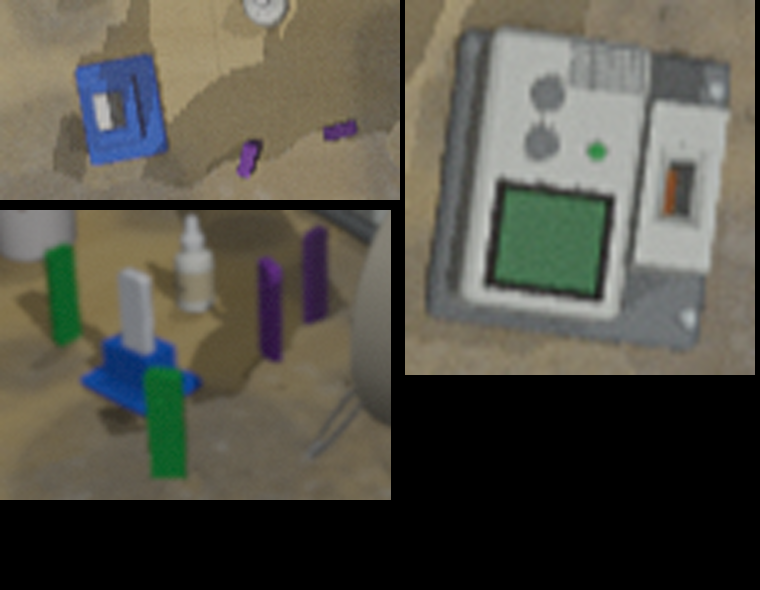

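{"name": "move_arm", "arguments": {"jaw": [4.5,4.5,4.5,4.5,4.5,4.5,4.5,4.5,4.5,4.5,4.5,4.5], "dp": [[0,0,0],[0,0,0],[1.95,-3.1,0],[1.95,-3.1,0],[1.95,-3.1,0],[1.95,-3.1,0],[1.95,-3.1,0],[1.95,-3.1,0],[1.95,-3.1,0],[1.95,-3.1,0],[1.95,-3.1,0],[1.95,-3.1,0]], "turn": [[0,0,0.123],[0,0,0.123],[0,0,0],[0,0,0],[0,0,0],[0,0,0],[0,0,0],[0,0,0],[0,0,0],[0,0,0],[0,0,0],[0,0,0]], "force": 30}}

```text
time_s: 2.0
position: [0.3602, -0.1673, 0.2316]
tool_rot: [[0.988, 0.157, 0.001], [0.157, -0.988, -0.0], [0.0, 0.001, -1.0]]
ft_force: [1.0, -0.2, -0.1]
grip_width: 0.0448
gripper_force: 0.0
```

{"name": "move_arm", "arguments": {"jaw": [4.5,4.5,4.5,4.5,4.5,4.5,4.5,4.5,4.5,4.5], "dp": [[1.95,-3.1,0],[1.95,-3.1,0],[1.95,-3.1,0],[1.95,-3.1,0],[1.95,-3.1,0],[1.95,-3.1,0],[1.95,-3.1,0],[1.95,-3.1,0],[0,0,0],[0,0,0]], "turn": [[0,0,0],[0,0,0],[0,0,0],[0,0,0],[0,0,0],[0,0,0],[0,0,0],[0,0,0],[0,0,0],[0,0,0]]}}

```text
time_s: 2.83
position: [0.4752, 0.1019, 0.231]
tool_rot: [[0.987, 0.16, -0.0], [0.16, -0.987, -0.0], [-0.0, 0.0, -1.0]]
ft_force: [0.3, -0.5, 0.1]
grip_width: 0.045
gripper_force: 0.0
```

```bash
cat >> h.py <<'E'
def go(x,y,z,yaw=None):
    o=observe(); R=np.array(o["tool_rot"]); p=np.array(o["position"])
    print("t",round(o["time_s"],2),"pos",p.round(4),"yaw",np.degrees(np.arctan2(R[1,0],R[0,0])).round(2),"tilt",R[:2,2].round(4),"w",round(o["grip_width"],4),"F",np.round(o["ft_force"],2))
    if yaw is not None:
        a=np.radians(yaw); R=np.array([[np.cos(a),np.sin(a),0],[np.sin(a),-np.cos(a),0],[0,0,-1]])
    print("dp cm",(R.T@(np.array([x,y,z])-p)*100).round(2))
E
python3 - <<'E'
from h import *
go(.4765,.0975,.052)
im,d=cams.get_image("scene"); cv2.imwrite("pics/s2.png",cv2.resize(im[120:300,200:400],None,fx=3,fy=3)[...,::-1])
E
```

```text
t 2.83 pos [0.4752 0.1019 0.231 ] yaw 9.23 tilt [-0.0004 -0.0001] w 0.045 F [ 0.35 -0.53  0.14]
dp cm [ 0.07  0.45 17.9 ]
```

```bash
python3 - <<'E'
from h import *
for n in("scene","top"):
    print(n,proj(n,(.4765,.0975,.082)),proj(n,(.4765,.0975,.032)), proj(n,observe()["position"]))
im=np.load("scene0.npz")["im"]; im=im[220:280,250:300]
m=(im.min(2)>110)&(im.max(2).astype(int)-im.min(2)<40); n,l,s,c=cv2.connectedComponentsWithStats(m.astype(np.uint8)); print(s,c)
E
```

```text
scene [270.71978765 225.76511848] [272.45691308 250.16769016] [263.77179443 144.82437312]
top [255.61837816 223.20833825] [259.4175335 222.8468175] [239.29952654 225.61399859]
[[   0    0   50   60 2593]
 [  36    0   12    8   86]
 [  16    5   12   29  290]
 [  38   15    9    5   31]] [[24.03355187 31.73736984]
 [41.61627907  3.15116279]
 [21.69655172 18.60689655]
 [42.25806452 17.35483871]]
```

View pics/s2.png

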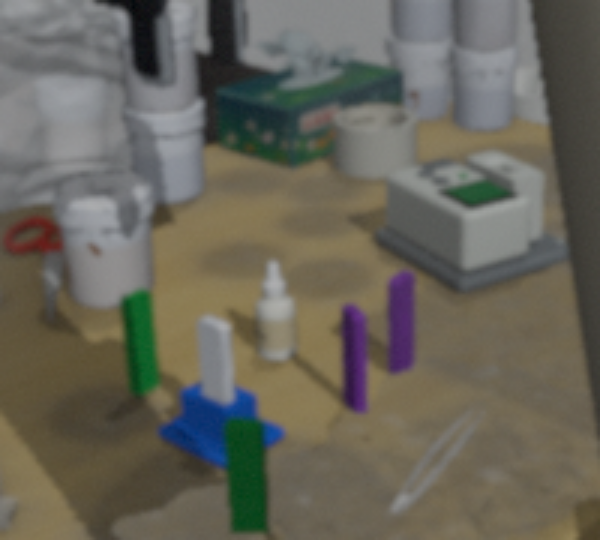

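The view is clear, with the card at crop (215,360). Both cameras agree with my estimate to within about 1 px, so I'll descend and grip.

{"name": "move_arm", "arguments": {"jaw": [4.5,4.5,4.5,4.5,4.5,4.5,4.5,4.5,4.5,4.5], "dp": [[0.07,0.4,0],[0,0,3],[0,0,3],[0,0,3],[0,0,3],[0,0,2.5],[0,0,2],[0,0,1.4],[0,0,0],[0,0,0]], "turn": [[0,0,0],[0,0,0],[0,0,0],[0,0,0],[0,0,0],[0,0,0],[0,0,0],[0,0,0],[0,0,0],[0,0,0]]}}

```text
time_s: 3.72
position: [0.4764, 0.0955, 0.0525]
tool_rot: [[0.988, 0.155, -0.001], [0.155, -0.988, -0.0], [-0.001, -0.0, -1.0]]
ft_force: [-0.8, 0.3, 1.2]
grip_width: 0.0448
gripper_force: 0.0
```

{"name": "move_arm", "arguments": {"jaw": [3,2,1.4,0.5,0.5,0.5,0.5,0.5], "dp": [[0,0,0],[0,0,0],[0,0,0],[0,0,0],[0,0,0],[0,0,0],[0,0,0],[0,0,0]], "turn": [[0,0,0],[0,0,0],[0,0,0],[0,0,0],[0,0,0],[0,0,0],[0,0,0],[0,0,0]]}}

```text
time_s: 4.38
position: [0.4765, 0.0976, 0.053]
tool_rot: [[0.988, 0.157, 0.001], [0.157, -0.988, 0.002], [0.002, -0.002, -1.0]]
ft_force: [-0.8, 6.3, 4.0]
grip_width: 0.008
gripper_force: 29.2
```

{"name": "move_arm", "arguments": {"jaw": [0.5,0.5,0.5,0.5,0.5,0.5,0.5,0.5,0.5,0.5], "dp": [[0,-0.18,0],[0,0,-0.5],[0,0,-1],[0,0,-1.5],[0,0,-2],[0,0,-2.5],[0,0,-2.5],[0,0,-1.2],[0,0,0],[0,0,0]], "turn": [[0,0,0],[0,0,0],[0,0,0],[0,0,0],[0,0,0],[0,0,0],[0,0,0],[0,0,0],[0,0,0],[0,0,0]]}}

```text
time_s: 5.22
position: [0.476, 0.0983, 0.1645]
tool_rot: [[0.988, 0.157, 0.001], [0.157, -0.988, -0.0], [0.001, 0.0, -1.0]]
ft_force: [-0.0, 0.0, -0.3]
grip_width: 0.0076
gripper_force: 29.6
```

```bash
python3 - <<'E'
from h import *
im=np.load("top0.npz")["im"];d=np.load("top0.npz")["d"];P=cloud("top",d)
# slot: dark/orange inside block
c=im[165:195,415:445].astype(int)
g=c.min(2); m=(g<95).astype(np.uint8)
n,l,s,ce=cv2.connectedComponentsWithStats(m)
for i in range(1,n):
    if 20<s[i][4]<400:
        ys,xs=np.nonzero(l==i); Q=np.array([at_z("top",x+415,y+165,.07)[:2] for x,y in zip(xs,ys)])*1000
        print(s[i],ce[i]+[415,165],cv2.minAreaRect(Q.astype(np.float32)))
# reader z-bands
R=P[140:215,376:445].reshape(-1,3); S=R[(R[:,2]>.055)&(R[:,2]<.075)]
S=S[(S[:,0]>.48)&(S[:,0]<.63)&(S[:,1]<-.13)&(S[:,1]>-.28)]
print("casing+block",len(S),cv2.minAreaRect((S[:,:2]*1000).astype(np.float32)))
S=R[(R[:,2]>.009)&(R[:,0]<.64)&(R[:,1]<-.12)&(R[:,1]>-.29)]; print("all",cv2.minAreaRect((S[:,:2]*1000).astype(np.float32)))
white=(im.min(2)>150)&(im.max(2).astype(int)-im.min(2)<40); W=P[140:215,418:445][white[140:215,418:445]]; W=W[W[:,2]>.055]
print("block",len(W),np.median(W[:,2]),cv2.minAreaRect((W[:,:2]*1000).astype(np.float32)))
cv2.imwrite("pics/slot.png",cv2.resize(im[140:215,375:445],None,fx=8,fy=8,interpolation=cv2.INTER_NEAREST)[...,::-1])
go(.5555,-.2455,.165,-7)
E
```

```text
[ 4  0  5 28 30] [421.  178.5] ((555.6782836914062, -229.24351501464844), (1.955735683441162, 54.132511138916016), 80.56773376464844)
[12  8  6 10 52] [429.30769231 177.42307692] ((557.1650390625, -246.06900024414062), (9.85962963104248, 17.915283203125), 87.92915344238281)
casing+block 2360 ((563.9012451171875, -214.07864379882812), (96.07743072509766, 114.30864715576172), 80.91088104248047)
all ((571.3123779296875, -218.28790283203125), (115.83877563476562, 142.4458465576172), 80.76966857910156)
block 459 0.0694724113277927 ((565.8916625976562, -244.1553955078125), (40.59434127807617, 83.41952514648438), 86.34780883789062)
t 5.22 pos [0.476  0.0983 0.1645] yaw 9.04 tilt [ 0.0009 -0.0002] w 0.0076 F [-0.03  0.01 -0.32]
dp cm [12.08 33.16 -0.05]
```

View pics/slot.png

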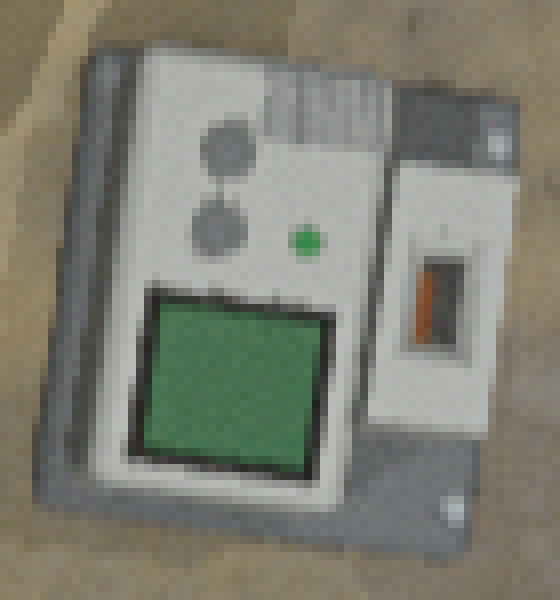

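```bash
python3 - <<'E'
from h import *
f=lambda u,v,z=.07: at_z("top",u/8+375-.5,v/8+140-.5,z)[:2]
c=[f(395,165),f(520,178),f(365,430),f(488,438)]
print(np.round(c,4),np.mean(c,0))
a=lambda p,q: np.degrees(np.arctan2(*(p-q)[::-1]))
print(a(c[0],c[2]),a(c[1],c[3]),a(c[0],c[1])-90,a(c[2],c[3])-90)
print("display",a(f(150,288,.064),f(130,458,.064)),a(f(335,318,.064),f(315,480,.064)), "plinth",a(f(95,50,.014),f(35,505,.014)),a(f(518,98,.014),f(465,555,.014)),a(f(35,505,.014),f(465,555,.014))-90)
print("slot",f(439,300))
s=cams.mark_of("scene","slot")[0]["location"]; print(s[0]*640,s[1]*400,proj("scene",(.557,-.246,.07)))
go(.557,-.246,.165,-6.5)
E
```

```text
[[ 0.5919 -0.2362]
 [ 0.5878 -0.2669]
 [ 0.5265 -0.2265]
 [ 0.5237 -0.2567]] [ 0.55750261 -0.24656642]
-8.464905216067656 -9.093271727593867 -7.6015601368076915 -5.3088845596719665
display -8.586578518931898 -9.031418761826638 plinth -9.323056288314493 -8.692581635400755 -8.206217374119916
slot [ 0.5581593  -0.24585756]
367.296 173.07999999999998 [367.48384752 174.31900636]
t 5.27 pos [0.4756 0.0984 0.1637] yaw 9.04 tilt [-0.0011 -0.0001] w 0.0075 F [-0.08 -0.27  0.1 ]
dp cm [11.99 33.29 -0.13]
```

{"name": "move_arm", "arguments": {"jaw": [0.5,0.5,0.5,0.5,0.5,0.5,0.5,0.5,0.5,0.5,0.5,0.5], "dp": [[0,0,0],[0,0,0],[0,0,0],[1.33,3.3,0],[1.33,3.3,0],[1.33,3.3,0],[1.33,3.3,0],[1.33,3.3,0],[1.33,3.3,0],[1.33,3.3,0],[1.33,3.3,0],[1.33,3.3,0]], "turn": [[0,0,0.103],[0,0,0.103],[0,0,0.104],[0,0,0],[0,0,0],[0,0,0],[0,0,0],[0,0,0],[0,0,0],[0,0,0],[0,0,0],[0,0,0]]}}

```text
time_s: 6.27
position: [0.5489, -0.2149, 0.1626]
tool_rot: [[0.988, -0.152, -0.003], [-0.152, -0.988, 0.002], [-0.003, -0.001, -1.0]]
ft_force: [0.8, 0.7, -1.4]
grip_width: 0.0077
gripper_force: 29.6
```

{"name": "move_arm", "arguments": {"jaw": [0.5,0.5,0.5,0.5], "dp": [[1.29,3.14,0],[0,0,0],[0,0,0],[0,0,0]], "turn": [[0,0,0],[0,0,0],[0,0,0],[0,0,0]]}}

```text
time_s: 6.6
position: [0.5568, -0.2457, 0.1629]
tool_rot: [[0.988, -0.152, -0.002], [-0.152, -0.988, 0.002], [-0.002, -0.001, -1.0]]
ft_force: [-0.1, 0.5, 0.0]
grip_width: 0.0077
gripper_force: 29.7
```

```bash
python3 - <<'E'
from h import *
go(.557,-.2463,.125,-8.7)
a,_=cams.get_image("scene"); b,_=cams.get_image("top")
print(proj("scene",(.557,-.246,.07)),proj("scene",observe()["position"]+np.array([0,0,-.043])))
o=np.hstack([cv2.resize(a[90:220,320:420],(400,520),interpolation=cv2.INTER_CUBIC),cv2.resize(b[130:230,370:447],(400,520),interpolation=cv2.INTER_CUBIC)])
cv2.imwrite("pics/over.png",o[...,::-1])
E
```

```text
t 6.6 pos [ 0.5568 -0.2457  0.1629] yaw -8.73 tilt [-0.0022  0.0018] w 0.0077 F [-0.14  0.54  0.03]
dp cm [0.03 0.06 3.79]
[367.48384752 174.31900636] [367.86503082 154.28822564]
```

View pics/over.png

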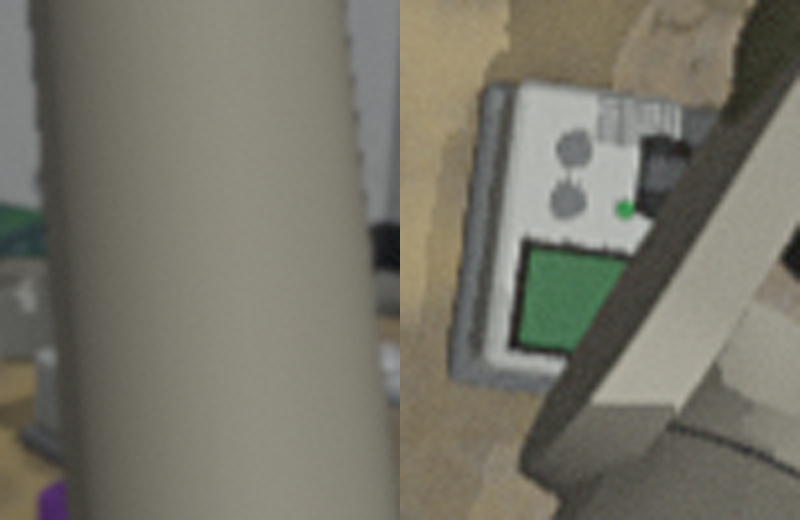

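The arm hides the slot from both cameras, so I'll go in by feel: down to just above the mouth, then small steps while watching the force.

{"name": "move_arm", "arguments": {"jaw": [0.5,0.5,0.5,0.5,0.5,0.5,0.5,0.5], "dp": [[0,0.05,2],[0,0,1.8],[0,0,0.8],[0,0,0],[0,0,0.2],[0,0,0.2],[0,0,0.1],[0,0,0]], "turn": [[0,0,0],[0,0,0],[0,0,0],[0,0,0],[0,0,0],[0,0,0],[0,0,0],[0,0,0]]}}

```text
time_s: 7.37
position: [0.5574, -0.2468, 0.1138]
tool_rot: [[0.988, -0.152, 0.001], [-0.152, -0.988, -0.0], [0.001, 0.0, -1.0]]
ft_force: [-0.4, 1.1, -0.5]
grip_width: 0.0078
gripper_force: 29.7
```

{"name": "move_arm", "arguments": {"jaw": [0.5,0.5,0.5,0.5,0.5], "dp": [[0,0,0.1],[0,0,0.1],[0,0,0.1],[0,0,0.1],[0,0,0]], "turn": [[0,0,0],[0,0,0],[0,0,0],[0,0,0],[0,0,0]]}}

```text
time_s: 7.78
position: [0.5572, -0.2467, 0.1091]
tool_rot: [[0.988, -0.152, -0.0], [-0.152, -0.988, 0.0], [-0.0, -0.0, -1.0]]
ft_force: [0.5, 0.2, 0.3]
grip_width: 0.0077
gripper_force: 29.7
```

Bottom edge should be 4 mm below the mouth, and there's no contact yet. I'll carry on.

{"name": "move_arm", "arguments": {"jaw": [0.5,0.5,0.5,0.5,0.5,0.5], "dp": [[0,0,0.1],[0,0,0.1],[0,0,0.1],[0,0,0.1],[0,0,0.1],[0,0,0]], "turn": [[0,0,0],[0,0,0],[0,0,0],[0,0,0],[0,0,0],[0,0,0]]}}

```text
time_s: 8.28
position: [0.5572, -0.2467, 0.1041]
tool_rot: [[0.988, -0.152, -0.0], [-0.152, -0.988, 0.0], [-0.0, -0.0, -1.0]]
ft_force: [0.4, 0.8, -0.3]
grip_width: 0.0077
gripper_force: 29.7
```

{"name": "move_arm", "arguments": {"jaw": [0.5,0.5,0.5,0.5,0.5,0.5,0.5,0.5], "dp": [[0,0,0.2],[0,0,0.2],[0,0,0.2],[0,0,0.2],[0,0,0.2],[0,0,0.2],[0,0,0.2],[0,0,0]], "turn": [[0,0,0],[0,0,0],[0,0,0],[0,0,0],[0,0,0],[0,0,0],[0,0,0],[0,0,0]]}}

```text
time_s: 8.95
position: [0.5571, -0.2467, 0.0898]
tool_rot: [[0.988, -0.152, -0.001], [-0.152, -0.988, 0.0], [-0.001, -0.0, -1.0]]
ft_force: [0.1, 0.1, -1.1]
grip_width: 0.0077
gripper_force: 29.7
```

{"name": "move_arm", "arguments": {"jaw": [0.5,0.5,0.5,0.5,0.5,0.5,0.5], "dp": [[0,0,0.15],[0,0,0.15],[0,0,0.15],[0,0,0.15],[0,0,0.15],[0,0,0],[0,0,0]], "turn": [[0,0,0],[0,0,0],[0,0,0],[0,0,0],[0,0,0],[0,0,0],[0,0,0]]}}

```text
time_s: 9.53
position: [0.5573, -0.2468, 0.0829]
tool_rot: [[0.988, -0.152, 0.0], [-0.152, -0.988, -0.0], [0.0, -0.0, -1.0]]
ft_force: [-0.0, -0.4, 0.5]
grip_width: 0.0078
gripper_force: 29.8
```

{"name": "move_arm", "arguments": {"jaw": [0.5,0.5,0.5,0.5,0.5,0.5], "dp": [[0,0,0.1],[0,0,0.1],[0,0,0.1],[0,0,0.1],[0,0,0],[0,0,0]], "turn": [[0,0,0],[0,0,0],[0,0,0],[0,0,0],[0,0,0],[0,0,0]]}}

```text
time_s: 10.03
position: [0.5573, -0.2468, 0.0788]
tool_rot: [[0.988, -0.152, 0.0], [-0.152, -0.988, -0.0], [0.0, 0.0, -1.0]]
ft_force: [-0.8, 0.2, 2.4]
grip_width: 0.0075
gripper_force: 30.0
```

{"name": "move_arm", "arguments": {"jaw": [1.0,1.6,2.2,2.8,3,3,3,3,3,3,2,1], "dp": [[0,0,0],[0,0,0],[0,0,0],[0,0,0],[0,0,0],[0,0,-1],[0,0,-1.5],[0,0,-1.5],[0,0,-1.2],[0,0,0],[0,0,0],[0,0,0]], "turn": [[0,0,0],[0,0,0],[0,0,0],[0,0,0],[0,0,0],[0,0,0],[0,0,0],[0,0,0],[0,0,0],[0,0,0],[0,0,0],[0,0,0]]}}

```text
time_s: 11.03
position: [0.557, -0.2466, 0.1303]
tool_rot: [[0.988, -0.152, -0.001], [-0.152, -0.988, 0.001], [-0.001, -0.0, -1.0]]
ft_force: [-0.6, 1.1, 0.1]
grip_width: 0.0104
gripper_force: 0.0
```

{"name": "move_arm", "arguments": {"jaw": [0,0,0,0,0,0], "dp": [[0,0,0],[0,0,0],[0,0,0],[0,0,0],[0,0,0],[0,0,0]], "turn": [[0,0,0],[0,0,0],[0,0,0],[0,0,0],[0,0,0],[0,0,0]], "force": 20}}

```text
time_s: 11.53
position: [0.5573, -0.2468, 0.1307]
tool_rot: [[0.988, -0.152, -0.0], [-0.152, -0.988, 0.0], [-0.0, -0.0, -1.0]]
ft_force: [0.2, 0.3, -0.6]
grip_width: 0.0001
gripper_force: 0.0
```

```bash
python3 - <<'E'
from h import *
go(.557,-.2463,.114,-8.7)
b,d=cams.get_image("top"); P=cloud("top",d)
cv2.imwrite("pics/t3.png",cv2.resize(b[130:230,370:447],(462,600),interpolation=cv2.INTER_CUBIC)[...,::-1])
E
```

```text
t 11.53 pos [ 0.5573 -0.2468  0.1307] yaw -8.72 tilt [-0.0001  0.0001] w 0.0001 F [ 0.16  0.28 -0.64]
dp cm [-0.04 -0.05  1.67]
```

{"name": "move_arm", "arguments": {"jaw": [0,0,0,0,0,0,0,0,0,0,0], "dp": [[0,0,0.5],[0,0,0.5],[0,0,0.4],[0,0,0.1],[0,0,0.1],[0,0,0.1],[0,0,0.1],[0,0,0.1],[0,0,0.1],[0,0,0],[0,0,0]], "turn": [[0,0,0],[0,0,0],[0,0,0],[0,0,0],[0,0,0],[0,0,0],[0,0,0],[0,0,0],[0,0,0],[0,0,0],[0,0,0]]}}

```text
time_s: 12.5
position: [0.5574, -0.2469, 0.1111]
tool_rot: [[0.988, -0.152, 0.0], [-0.152, -0.988, -0.0], [0.0, 0.0, -1.0]]
ft_force: [0.3, -0.3, 1.9]
grip_width: 0.0002
gripper_force: 1.0
```

Contact at about 0.112 m, so the carriage is up. Now the press towards home at 0.0935 m.

{"name": "move_arm", "arguments": {"jaw": [0,0,0,0,0,0,0,0,0,0], "dp": [[0,0,0.2],[0,0,0.2],[0,0,0.2],[0,0,0.2],[0,0,0.2],[0,0,0.2],[0,0,0.15],[0,0,0.1],[0,0,0],[0,0,0]], "turn": [[0,0,0],[0,0,0],[0,0,0],[0,0,0],[0,0,0],[0,0,0],[0,0,0],[0,0,0],[0,0,0],[0,0,0]]}}

```text
time_s: 13.33
position: [0.5573, -0.2468, 0.0963]
tool_rot: [[0.988, -0.152, 0.0], [-0.152, -0.988, -0.0], [0.0, 0.0, -1.0]]
ft_force: [0.9, -0.4, 3.5]
grip_width: 0.0002
gripper_force: 2.0
```

{"name": "move_arm", "arguments": {"jaw": [0,0,0,0,0,0,0], "dp": [[0,0,0.05],[0,0,0.05],[0,0,0.05],[0,0,0.05],[0,0,0.05],[0,0,0],[0,0,0]], "turn": [[0,0,0],[0,0,0],[0,0,0],[0,0,0],[0,0,0],[0,0,0],[0,0,0]]}}

```text
time_s: 13.92
position: [0.5573, -0.2468, 0.0938]
tool_rot: [[0.988, -0.152, 0.0], [-0.152, -0.988, -0.0], [0.0, 0.0, -1.0]]
ft_force: [0.4, 0.1, 4.7]
grip_width: -0.0
gripper_force: 2.2
```

Right at home; I'll go on until the pad's resistance shows.

{"name": "move_arm", "arguments": {"jaw": [0,0,0,0], "dp": [[0,0,0.04],[0,0,0.04],[0,0,0],[0,0,0]], "turn": [[0,0,0],[0,0,0],[0,0,0],[0,0,0]]}}

```text
time_s: 14.25
position: [0.5575, -0.247, 0.0934]
tool_rot: [[0.988, -0.152, 0.001], [-0.152, -0.988, -0.001], [0.001, 0.0, -1.0]]
ft_force: [-0.9, -0.7, 7.1]
grip_width: 0.0001
gripper_force: 3.4
```

{"name": "move_arm", "arguments": {"jaw": [0,0,0,0], "dp": [[0,0,0.04],[0,0,0.02],[0,0,0],[0,0,0]], "turn": [[0,0,0],[0,0,0],[0,0,0],[0,0,0]]}}

```text
time_s: 14.58
position: [0.5576, -0.247, 0.0932]
tool_rot: [[0.988, -0.152, 0.001], [-0.152, -0.988, -0.001], [0.001, 0.001, -1.0]]
ft_force: [-1.2, -0.2, 8.9]
grip_width: -0.0001
gripper_force: 4.4
```

The stop is reached: about 9 N with the force climbing on the rubber pad. I'll lift off gradually, then feel again.

{"name": "move_arm", "arguments": {"jaw": [0,0,0,0,0,0,0,0,0,0,0,0], "dp": [[0,0,-0.2],[0,0,-0.3],[0,0,-0.3],[0,0,-0.4],[0,0,-0.8],[0,0,-0.8],[0,0,-0.4],[0,0,0],[0,0,0.4],[0,0,0.8],[0,0,0],[0,0,0]], "turn": [[0,0,0],[0,0,0],[0,0,0],[0,0,0],[0,0,0],[0,0,0],[0,0,0],[0,0,0],[0,0,0],[0,0,0],[0,0,0],[0,0,0]]}}

```text
time_s: 15.58
position: [0.5568, -0.2465, 0.1112]
tool_rot: [[0.988, -0.152, -0.002], [-0.152, -0.988, 0.001], [-0.002, -0.001, -1.0]]
ft_force: [-0.1, 0.3, -0.6]
grip_width: 0.0002
gripper_force: 0.0
```

{"name": "move_arm", "arguments": {"jaw": [0,0,0,0,0], "dp": [[0,0,0.3],[0,0,0.3],[0,0,0.2],[0,0,0],[0,0,0]], "turn": [[0,0,0],[0,0,0],[0,0,0],[0,0,0],[0,0,0]]}}

```text
time_s: 16.0
position: [0.5573, -0.2468, 0.1043]
tool_rot: [[0.988, -0.152, -0.0], [-0.152, -0.988, 0.0], [-0.0, -0.0, -1.0]]
ft_force: [-0.5, -0.1, -0.3]
grip_width: 0.0001
gripper_force: 0.0
```

No contact at 0.104 m, where an up card would push back with about 3 N, so it's locked down. I'll retreat and check by camera.

{"name": "move_arm", "arguments": {"jaw": [0,0,0,0,0,0,0,0,0,0,0,0], "dp": [[0,0,-2],[0,0,-4],[0,0,-4],[0,0,-3],[0,-3,0],[0,-3,0],[0,-3,0],[0,-3,0],[0,-3,0],[0,-3,0],[0,-3,0],[0,-3,0]], "turn": [[0,0,0],[0,0,0],[0,0,0],[0,0,0],[0,0,0],[0,0,0],[0,0,0],[0,0,0],[0,0,0],[0,0,0],[0,0,0],[0,0,0]]}}

```text
time_s: 17.0
position: [0.5937, -0.0081, 0.2347]
tool_rot: [[0.988, -0.152, 0.0], [-0.152, -0.988, -0.0], [0.0, 0.0, -1.0]]
ft_force: [0.3, -0.8, -0.4]
grip_width: 0.0
gripper_force: 0.0
```

{"name": "move_arm", "arguments": {"jaw": [0,0,0,0,0,0], "dp": [[0,-3,0],[0,-3,0],[0,-3,0],[0,-2,0],[0,0,0],[0,0,0]], "turn": [[0,0,0],[0,0,0],[0,0,0],[0,0,0],[0,0,0],[0,0,0]]}}

```text
time_s: 17.5
position: [0.6103, 0.0999, 0.2344]
tool_rot: [[0.989, -0.15, 0.0], [-0.15, -0.989, -0.0], [0.0, 0.0, -1.0]]
ft_force: [-0.2, -0.5, 0.2]
grip_width: 0.0003
gripper_force: 0.0
```

```bash
python3 - <<'E'
from h import *
go(.557,-.2463,.114,-8.7)
a,_=cams.get_image("scene"); b,d=cams.get_image("top"); P=cloud("top",d)
for z in (.07,.0999,.112): print(z,proj("scene",(.5573,-.2468,z)),proj("top",(.5573,-.2468,z)))
R=P[160:195,420:450].reshape(-1,3); R=R[R[:,2]>.08]; print(len(R),np.percentile(R[:,2],[50,80,95]) if len(R) else "")
o=np.hstack([cv2.resize(a[140:220,320:400],(400,400),interpolation=cv2.INTER_CUBIC),cv2.resize(b[145:215,375:445],(400,400),interpolation=cv2.INTER_CUBIC)])
cv2.imwrite("pics/end.png",o[...,::-1])
E
```

```text
t 17.5 pos [0.6103 0.0999 0.2344] yaw -8.62 tilt [ 0.0001 -0.0002] w 0.0003 F [-0.25 -0.49  0.16]
dp cm [-3.000e-02  3.502e+01  1.204e+01]
0.07 [367.61433658 174.20916255] [429.8686095  177.42024114]
0.0999 [368.01354786 162.48685849] [433.27951599 176.11587225]
0.112 [368.17830334 157.66015077] [434.72594015 175.562764  ]
73 [0.09901242 0.10069322 0.10210786]
```

View pics/end.png

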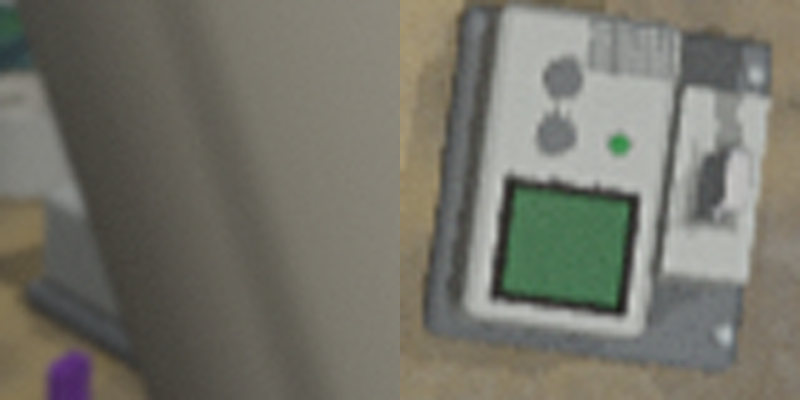

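The top view shows the card in the slot at crop (738,180). The depth puts its top at 0.100 m, which is the locked position, 29.9 mm above the mouth. I'm handing it in.

```bash
python3 -c "
from rig import ticket
print(ticket.close_job())"
```

```text
the job is handed in; nothing more can be done
None
```

The test card was pressed home once at about 9 N and then released. It now stands locked in the reader's slot with its top about 30 mm above the mouth, and the job was handed in at about 17.6 s.

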